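# Stow the last carton and present the honey on the spice carousel

## Robot

A 7-joint arm with a two-finger parallel gripper is mounted at the origin on a cart in front of the work surface, level with it; the furniture and walls round the work are solid. World frame = base frame: x ahead of the robot, y to its left, z up, the work surface at z = 0. Lengths are in m, angles in degrees, forces in N, time in s.
With the tool pointing down it reaches from about 0.425 to 0.875 m from the base axis. Payload 4.7 kg.
Tool frame: the origin (TCP) lies on the centre line of the jaws, within the pads' length; the fingertips stand 19 mm ahead of it and the grasp point (between the pads) is the TCP; z points along the fingers, y is the line along which they close (so a half turn about z gives the same grasp; the last joint's range is limited). The gripper opens to 87 mm and grips with 3 to 60 N. Pads are 19 mm wide; open, the fingers measure 117 mm over their backs; the gripper's body (75 mm by 190 mm) begins 51 mm behind the grasp point.
Start: joints at [-65.942, 18.392, -4.016, 83.108, 1.295, 78.541, -3.26], TCP at [0.257, 0.597, 0.242] pointing down, gripper open.
Joint ranges: [-163.93, 163.93], [-17.29, 119.83], [-79.2, 71.16], [3.27, 140.29], [-89.18, 269.18], [5.43, 117.66], [-154.24, 154.24]. Speed limits (degrees/s): [147.25, 147.25, 180, 180, 180, 180, 180].

## Interface

Orientations are given as [roll, pitch, yaw] about the fixed x, y, z axes, in that order (R = Rz(yaw) Ry(pitch) Rx(roll)).
In Python, from cell import env, imaging gives the robot as it stands.
- The arm moves only by the shell command python3 -m crank 'ROWS' [OPENING] [FORCE]. ROWS is JSON, a list of rows, each an object of numbers: "x", "y", "z": the shift along the tool's x, y, z in m; "turn": the turn about the tool's z in rad. In form: [{"x": .., "y": .., "z": .., "turn": ..}, ...]. A call has 1 to 12 rows; each row is the pose to reach, as a shift and turn from the pose commanded when the call began, along the tool's axes at that moment; what a row does not reach only later rows make up. A row lasts 1/8 s, in which the tool goes at most 62.5 mm and 10.7 degrees, less where a joint would pass 70% of its speed; a pose out of reach is approached as far as the arm can. A call with a gripper value outside its range is refused whole. OPENING is the finger opening in m, from 0 to 0.087, set as the call begins (- or left out, the last holds). The fingers move at their own pace and stop on an object; FORCE is the grip in N (left out, the last holds). Time passes only in rows, so rows that repeat a pose let the fingers close. It gives the time, the measured TCP pose, the force, the opening and the grip force at its end, in the units of the state.
- env.get_obs(): the state, without advancing time (a new reading comes with each control period).
- imaging.read_camera(name): name is "side" or "top"; returns the picture (384x512x3 uint8, red, green, blue); there is no depth.
- imaging.get_calibration(name): a dict with "camera_matrix" (3x3 intrinsics, pixels), "k1" (the pictures are not rectified: a ray, as slopes to the right and down, at radius r is drawn at 1 + k1 r^2 times it, then the intrinsics apply), "position" and "attitude" of the camera in the world. Camera axes: x right, y up, looking along -z (the intrinsics and any distortion apply to the point x, -y, -z); pixel columns grow to the right and rows downward; lengths in m; the calibration is good to about 2 mm. A picture is of the moment at which its call begins. get_calibration takes no time and is no camera call.
- env.sign_off(): hands the job in; it is judged then, once.
The state is a dict: "time_s": time; "qpos": joint angles; "joint_velocities": joint speeds; "effort": joint torques, N m; "tool_pos": TCP position; "tool_rot": TCP orientation; "force": force on the tool from outside, world axes, zero at the start; "wrist_torque": the same for the moment, N m; "grip_width": finger opening in m; "grasp_force": force on a finger pad.
Only numpy, scipy, OpenCV 4.12 (cv2) and the standard library are available. Lean on these libraries where they do the work, as an engineer would, in place of code of your own. Each camera call takes 0.05 s, during which the arm holds its last target. There are 200 camera calls.

## Task

Tidy the round carousel: lay the carton from the worktop flat and squarely on top of the carton that lies on the carousel, same way round lengthwise, and let go of it. Then turn the carousel by its centre knob until the squat honey jar stands right behind the tab at the front of the carousel's foot, and finish while still gripping the knob so that the carousel stays still there. Keep the jars and the tin standing on the carousel and do not shift the mug or the cup.

Things in the scene. Friction and masses are not known exactly. Their poses are not given: they have to be found in the camera images.
- carousel: the carousel's fixed foot, a low dark disc (115 mm radius) on the worktop; origin on the turning axis at worktop height. A flat steel tab 30 mm wide sticks out of the foot under the tray along the foot's own -x axis to 180 mm from the axis (9 to 10 mm high): it marks the front and is roughly on the robot's side. The foot does not turn with the tray
- tray (a joint): rotation of the light wooden tray on the foot (rad, positive counter-clockwise seen from above, about 0 at the start, free to turn almost a full turn either way, stops at +-6.2). The tray is round, 150 mm radius, its floor 26 mm above the worktop, with a 5 mm thick rim up to 32 mm; it turns lightly (0.04 N m friction) and stays where it is left. What stands on it rides along by friction
- knob: the tray's centre stem and knob, turning with the tray (its axes are the tray's). The knob is round and smooth, 44 mm across, and can be gripped at any yaw; it reaches from 102 to 141 mm above the worktop on a 20 mm stem. Origin on the turning axis, 14 mm above the worktop
- knob_grip (a point): the point on the turning axis to grip the knob at, 122 mm above the worktop, mid-height of the knob's straight side
- pile_mid (a point): middle of the closed carton lying flat on the tray near the front tab (loose, 105 x 55 x 41 mm high, 0.12 kg). Its z axis is the carton's long axis, x points up, y across its width
- carton_mid (a point): middle of the loose closed carton lying flat on the worktop, to the right of the carousel (99 x 51 x 39 mm high, about 0.1 kg). Its z axis is the carton's long axis, x points up, y across its 51 mm width, where it is gripped from above
- loose_carton: the same loose carton; origin in the middle of one end face, z along its length to the other end, x up
- honey_jar: honey jar: the widest, squat jar with a wide lid, 61 mm across, 85 mm tall, loose on the tray about 90 mm from the axis, to the left or the right; origin at the centre of its underside, z up
- spice_jar: slim tall spice jar, 45 mm across, 106 mm tall, loose on the tray on the other side; origin at the centre of its underside, z up
- tea_tin: straight metal tin with a rimmed top and no wider lid, 58 mm across, 72 mm tall, loose at the back of the tray; origin at the centre of its underside, z up
- mug: tall mug, 78 mm across and 101 mm tall, 116 mm with its handle, on the worktop left of the carousel; origin at its underside; a bystander
- cup: small striped espresso cup, 60 mm across and 49 mm tall, on the worktop to the right at the back; origin at its underside; a bystander
There are look-alikes about, which are no part of the job. What is shaped like the spice_jar but blue or purple is not meant.

How it is judged:
By the outcome, as a careful person would: the job done as asked, in the order asked, and still so for the second after the job is handed in, while the arm keeps its last pose, push and grip.
It also fails if it takes over 53 s, if anything falls off the work surface, if the arm or the gripper's body presses on something with over 40 N, if the wrist force passes 120 N, or if a joint passes its speed limit or range.

## Working session

There is one attempt and no reset: what is moved stays moved. The work goes in short steps, Python scripts to look and compute and a shell command to move; the robot and the scene stay as the last step left them, time stands still between calls to the robot, and variables do not carry over. Pictures are saved under pics/ and viewed, at most 10 in all, crops included, and the job is handed in when it is done.

```bash
mkdir -p pics; ls
cat > h.py <<'E'
import numpy as np,cv2
from cell import env,imaging
from scipy.spatial.transform import Rotation as R
def ray(cam,uv):
    c=imaging.get_calibration(cam);K=np.array(c["camera_matrix"],float)
    p=np.linalg.inv(K)@[uv[0],uv[1],1];d=p[:2]/p[2];s=d.copy()
    for _ in range(20): s=d/(1+c["k1"]*(s@s))
    A=np.array(c["attitude"],float)
    M=A if A.shape==(3,3) else R.from_euler('xyz',A,degrees=True).as_matrix()
    return np.array(c["position"]),M@np.array([s[0],-s[1],-1])
def plane(cam,uv,z):
    o,d=ray(cam,uv);return o+d*(z-o[2])/d[2]
def proj(cam,P):
    c=imaging.get_calibration(cam);A=np.array(c["attitude"],float)
    M=A if A.shape==(3,3) else R.from_euler('xyz',A,degrees=True).as_matrix()
    q=M.T@(np.array(P)-c["position"]);s=np.array([q[0]/-q[2],-q[1]/-q[2]]);s=s*(1+c["k1"]*(s@s))
    return (np.array(c["camera_matrix"])@[s[0],s[1],1])[:2]
E
python3 - <<'E'
from h import *
print(env.get_obs())
for n in("top","side"):
    im=imaging.read_camera(n);np.save(f'pics/{n}0.npy',im);cv2.imwrite(f'pics/{n}0.png',cv2.resize(im[:,:,::-1],(800,600),interpolation=cv2.INTER_CUBIC));print(imaging.get_calibration(n))
E
```

```text
pics
{'time_s': 0.0, 'qpos': array([-65.9411152 ,  18.44173974,  -4.01559199,  83.17605315,
         1.29291783,  78.5400101 ,  -3.26126854]), 'joint_velocities': array([-0.00312469, -0.01214871,  0.01369261, -0.02666477,  0.02393225,
        0.084872  ,  0.03943971]), 'effort': array([-5.08877019e-04, -4.91285527e+01, -4.04332392e-01, -3.12533212e+01,
       -6.39488082e-02,  4.37767943e-02,  1.79904182e-04]), 'tool_pos': array([0.25642051, 0.59671423, 0.24042101]), 'tool_rot': array([-1.79887326e+02,  3.68827820e-03,  1.56749267e+02]), 'force': array([0.02832031, 0.18179726, 1.23953757]), 'wrist_torque': array([-0.04695036, -0.00266626, -0.01638555]), 'grasp_force': 0.0, 'grip_width': 0.08718428352449997}
{'camera_matrix': array([[380.93173546,   0.        , 255.51271424],
       [  0.        , 380.93173546, 194.41864329],
       [  0.        ,   0.        ,   1.        ]]), 'k1': -0.130078400941231, 'position': array([0.35002333, 0.03692311, 1.38549532]), 'attitude': array([ 9.00359311e+00, -5.42216492e-02, -8.87372922e+01])}
{'camera_matrix': array([[465.39224513,   0.        , 251.34531907],
       [  0.        , 465.39224513, 190.39159091],
       [  0.        ,   0.        ,   1.        ]]), 'k1': -0.05779608633493316, 'position': array([0.35609376, 1.2717519 , 0.99329499]), 'attitude': array([  54.43920509,    1.17018081, -171.65430938])}
```

View pics/top0.png

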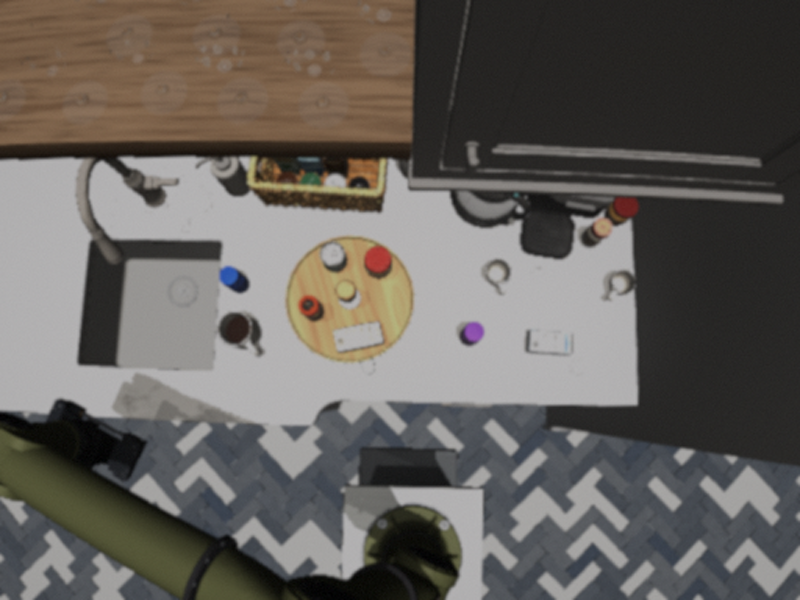

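View pics/side0.png

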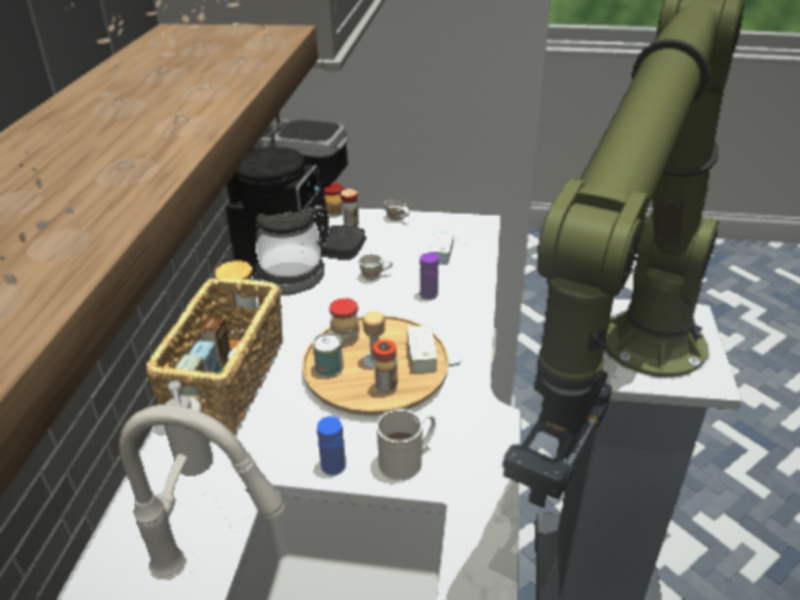

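The top view (800-px picture) shows the tray centred at (350,298), honey jar (378,262) at back-right, spice jar (310,307) left, tin (333,257), pile carton (358,337), tab (369,367), loose carton (550,342). The look-alikes are at (232,278) and (473,333). The side view agrees with this. Next I'll crop closer.

Run:
```python
from h import *
t=np.load('pics/top0.npy');s=np.load('pics/side0.npy')
a=t[145:240,180:275];b=t[195:240,325:380]
c=s[180:270,190:300];d=s[140:175,265:300]
def up(i,w,h): return cv2.resize(i[:,:,::-1],(w,h),interpolation=cv2.INTER_CUBIC)
o=np.zeros((600,800,3),np.uint8)
o[:380,:380]=up(a,380,380);o[:270,400:730]=up(b,330,270);o[280:595,400:785]=up(c,385,315);o[385:595,0:210]=up(d,210,210)
cv2.imwrite('pics/crop0.png',o)
```

```text
(no output)
```

View pics/crop0.png

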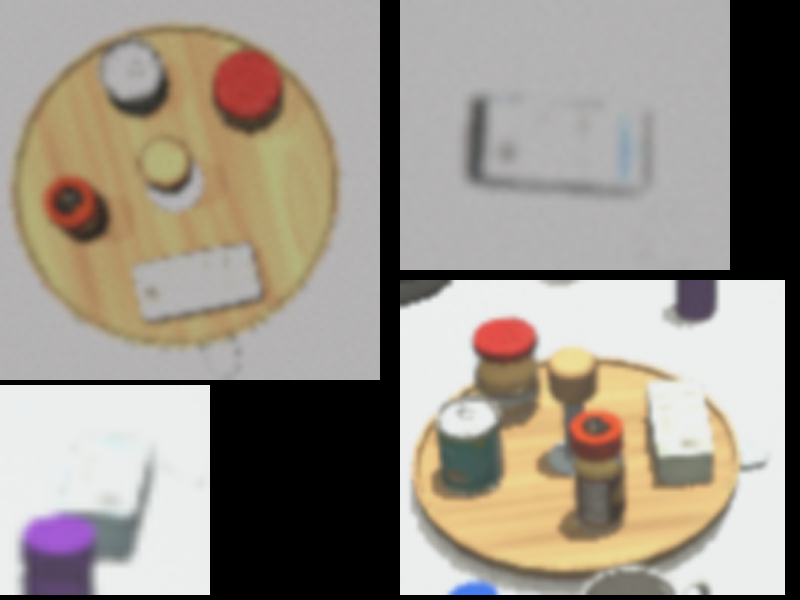

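The crop shows both cartons with the grey dot at the left end, so they already point the same way. I'll measure everything numerically now.

Run:
```python
from h import *
t=np.load('pics/top0.npy');s=np.load('pics/side0.npy')
hsv=cv2.cvtColor(t,cv2.COLOR_RGB2HSV)
# tray: saturated yellow/orange outline
m=cv2.inRange(hsv,(8,60,60),(35,255,255));m[:, :175]=0;m[:,280:]=0;m[:145]=0;m[245:]=0
m=cv2.morphologyEx(m,cv2.MORPH_CLOSE,np.ones((3,3)))
cs=max(cv2.findContours(m,0,1)[0],key=cv2.contourArea);hull=cv2.convexHull(cs)
pts=np.array([plane('top',p[0],0.032)[:2] for p in hull]);(c,r)=cv2.minEnclosingCircle(pts.astype(np.float32))
A=np.c_[2*pts,np.ones(len(pts))];q=np.linalg.lstsq(A,(pts**2).sum(1),rcond=None)[0]
print('tray',c,r,q[:2])
# red lids
m=cv2.inRange(hsv,(0,150,60),(8,255,255))|cv2.inRange(hsv,(170,150,60),(180,255,255))
n,l,st,ce=cv2.connectedComponentsWithStats(m)
for i in range(1,n):
    if st[i][4]>60:print('red',st[i],ce[i],plane('top',ce[i],.111)[:2],plane('top',ce[i],.132)[:2])
# white blobs in tray
f=np.zeros_like(m);cv2.fillPoly(f,[hull],255);f=cv2.erode(f,np.ones((3,3)))
w=cv2.inRange(hsv,(0,0,110),(180,50,255))&f
n,l,st,ce=cv2.connectedComponentsWithStats(w)
for i in range(1,n):
    if st[i][4]>60:
        k=np.argwhere(l==i)[:,::-1]
        Z=[.067,.098][st[i][4]<250]
        g=np.array([plane('top',p,Z)[:2] for p in k],np.float32)
        print('white',st[i],ce[i],plane('top',ce[i],Z)[:2],cv2.minAreaRect(g))
# loose
u=np.array([[487,97],[652,104],[650,188],[482,182]])
u=(u-[400,0])/6+[325,195]-0.4
print('loose',[plane('top',p,.039)[:2] for p in u],plane('top',u.mean(0),.039))
k=np.array([167,162]);print('knob',plane('top',np.array([165,163])/4+[180,145]-.4,.141))
print('tab',plane('top',np.array([228,368])/4+[180,145]-.4,.01))
# side red lids, loose
hs=cv2.cvtColor(s,cv2.COLOR_RGB2HSV)
m=cv2.inRange(hs,(0,150,60),(8,255,255))|cv2.inRange(hs,(170,150,60),(180,255,255))
n,l,st,ce=cv2.connectedComponentsWithStats(m)
for i in range(1,n):
    if st[i][4]>60:print('sred',st[i],ce[i],plane('side',ce[i],.111)[:2],plane('side',ce[i],.132)[:2])
g=t[205:232,335:378,:].mean(2).astype(int);print(g[::1,::2])
```

```text
tray (0.5765851140022278, 0.15699049830436707) 0.14760363101959229 [0.57685537 0.15671914]
red [393 127  15  12 153] [400.24183007 132.02614379] [ 0.7885056  -0.47062831] [ 0.78128068 -0.46226533]
red [234 158  16  17 216] [241.31018519 165.74537037] [0.65045543 0.09108567] [0.64550518 0.09019322]
red [192 190  12  12  90] [197.7        195.55555556] [0.54367997 0.23634256] [0.54048907 0.2330567 ]Traceback (most recent call last):
  File "<stdin>", line 23, in <module>
TypeError: list indices must be integers or slices, not numpy.bool
```

Run:
```python
from h import *
t=np.load('pics/top0.npy');s=np.load('pics/side0.npy')
hsv=cv2.cvtColor(t,cv2.COLOR_RGB2HSV)
f=np.zeros(t.shape[:2],np.uint8)
for a in np.arange(0,6.28,.05):
    pass
P=np.array([proj('top',[.577+.14*np.cos(a),.157+.14*np.sin(a),.032]) for a in np.arange(0,6.28,.1)]).astype(np.int32)
cv2.fillPoly(f,[P],255)
w=cv2.inRange(hsv,(0,0,110),(180,50,255))&f
n,l,st,ce=cv2.connectedComponentsWithStats(w)
for i in range(1,n):
    if st[i][4]>60:
        k=np.argwhere(l==i)[:,::-1]
        Z=.067 if st[i][4]>250 else .098
        g=np.array([plane('top',p,Z)[:2] for p in k],np.float32)
        print('white',st[i],ce[i],plane('top',ce[i],Z)[:2],cv2.minAreaRect(g))
u=np.array([[487,97],[652,104],[650,188],[482,182]])
u=(u-[400,0])/6+[325,195]-0.4
print('loose',np.round([plane('top',p,.039)[:2] for p in u],4),plane('top',u.mean(0),.039))
print('knob',plane('top',np.array([165,163])/4+[180,145]-.4,.141))
print('tab',plane('top',np.array([228,368])/4+[180,145]-.4,.01))
hs=cv2.cvtColor(s,cv2.COLOR_RGB2HSV)
m=cv2.inRange(hs,(0,150,60),(8,255,255))|cv2.inRange(hs,(170,150,60),(180,255,255))
n,l,st,ce=cv2.connectedComponentsWithStats(m)
for i in range(1,n):
    if st[i][4]>60:print('sred',st[i],ce[i],plane('side',ce[i],.111)[:2],plane('side',ce[i],.132)[:2])
print(t[208:232,335:378:2].mean(2).astype(int))
```

```text
white [205 154  16  16 191] [212.2565445 162.0052356] [0.66476749 0.19311014] ((0.6642018556594849, 0.19368289411067963), (0.05299175903201103, 0.05284329876303673), 27.984113693237305)
white [217 186  14  12  78] [224.51282051 193.        ] [0.55656666 0.14651153] ((0.5577112436294556, 0.14684666693210602), (0.02890843339264393, 0.04623090848326683), 30.36319923400879)
white [213 206  32  19 447] [228.84787472 215.06263982] [0.48418133 0.13139169] ((0.4843008518218994, 0.13165251910686493), (0.05217738449573517, 0.10525165498256683), 12.70644474029541)
loose [[ 0.5108 -0.26  ]
 [ 0.5085 -0.3604]
 [ 0.458  -0.3582]
 [ 0.4599 -0.2566]] [ 0.48425875 -0.30857809  0.039     ]
knob [0.57514515 0.15594778 0.141     ]
tab [0.41274507 0.10509677 0.01      ]
sred [207 117  12   7  62] [212.41935484 120.37096774] [ 0.78638491 -0.42293347] [ 0.77614331 -0.38259731]
sred [212 192  16  10 131] [219.41984733 196.40458015] [0.65015308 0.09785634] [0.64315401 0.12579689]
sred [239 218  14  10  83] [245.3253012  222.44578313] [0.54709075 0.21740758] [0.54254472 0.24250262]
[[178 180 179 179 179 179 1
[... 1505 characters left out ...]
2 174 177 170 175 158 167 180
  179 179 177 179]
 [170 134 130 131 135 146 147 153 151 149 150 158 165 163 168 160 170 180
  177 177 177 178]
 [175 166 156 151 147 150 144 147 145 136 134 141 148 147 154 161 174 178
  177 178 179 178]
 [180 178 174 174 172 168 167 165 165 156 153 152 151 147 154 168 178 178
  179 180 177 177]
 [179 178 179 180 178 179 178 178 177 174 173 171 171 169 169 174 177 177
  177 177 178 178]
 [179 179 179 179 179 180 179 179 179 178 178 179 179 177 178 178 176 178
  175 177 179 179]
 [179 179 179 178 179 178 179 179 179 178 179 179 179 180 178 177 176 176
  177 177 178 177]
 [178 180 179 177 178 179 178 178 179 178 178 178 179 178 178 177 176 177
  177 178 178 178]]
```

```bash
cat >> h.py <<'E'
def go(P,yaw):
    "shift in tool axes and turn from the present pose to world P, yaw"
    o=env.get_obs();M=R.from_euler('xyz',o["tool_rot"],degrees=True).as_matrix()
    w=(o["tool_rot"][2]-yaw+180)%360-180
    print('shift',np.round(M.T@(np.array(P)-o["tool_pos"]),4),'turn',round(np.deg2rad(w),4))
E
python3 - <<'E'
from h import *
go([.55,.2,.25],120);go([.484,-.309,.25],88.8)
E
```

```text
shift [-0.4263 -0.2487 -0.009 ] turn 0.6414
shift [-0.5666 -0.7424 -0.0081] turn 1.186
```

```bash
python3 -m crank '[{"x":-0.426,"y":-0.249,"z":-0.01,"turn":0.64},{"x":-0.426,"y":-0.249,"z":-0.01,"turn":0.64},{"x":-0.426,"y":-0.249,"z":-0.01,"turn":0.64},{"x":-0.426,"y":-0.249,"z":-0.01,"turn":0.64},{"x":-0.426,"y":-0.249,"z":-0.01,"turn":0.64},{"x":-0.426,"y":-0.249,"z":-0.01,"turn":0.64},{"x":-0.426,"y":-0.249,"z":-0.01,"turn":0.64},{"x":-0.567,"y":-0.742,"z":-0.01,"turn":1.186},{"x":-0.567,"y":-0.742,"z":-0.01,"turn":1.186},{"x":-0.567,"y":-0.742,"z":-0.01,"turn":1.186},{"x":-0.567,"y":-0.742,"z":-0.01,"turn":1.186},{"x":-0.567,"y":-0.742,"z":-0.01,"turn":1.186}]' 0.087
python3 -c "
from h import *
go([.484,-.309,.14],88.8)"
```

```text
time_s: 1.6
tool_pos: [0.4979, -0.0686, 0.2509]
tool_rot: [180.0, -0.0, 88.8]
force: [0.3, 0.1, -0.3]
grip_width: 0.0872
grasp_force: 0.0
shift [-0.2407 -0.0089  0.1108] turn 0.0002
```

```bash
python3 -m crank '[{"x":-0.06,"y":-0.003,"z":0,"turn":0},{"x":-0.12,"y":-0.005,"z":0,"turn":0},{"x":-0.18,"y":-0.008,"z":0.02,"turn":0},{"x":-0.235,"y":-0.01,"z":0.06,"turn":0},{"x":-0.235,"y":-0.01,"z":0.11,"turn":0},{"x":-0.235,"y":-0.01,"z":0.11,"turn":0},{"x":-0.235,"y":-0.01,"z":0.11,"turn":0}]'
python3 - <<'E'
from h import *
print(env.get_obs()['tool_pos'],env.get_obs()['tool_rot'])
go([.484,-.309,.031],88.8)
for n,a in(("top",(180,250,310,400)),("side",(130,200,240,330))):
    im=imaging.read_camera(n);np.save(f'pics/{n}1.npy',im)
    r=im[a[0]:a[1],a[2]:a[3],::-1];cv2.imwrite(f'pics/{n}1.png',cv2.resize(r,None,fx=6,fy=6,interpolation=cv2.INTER_CUBIC))
    print(n,proj(n,env.get_obs()['tool_pos']))
E
```

```text
time_s: 2.48
tool_pos: [0.4847, -0.3009, 0.1424]
tool_rot: [179.9, 0.0, 88.9]
force: [0.8, 0.5, 0.5]
grip_width: 0.0871
grasp_force: 0.0
[ 0.48467137 -0.30089235  0.14244352] [1.79923111e+02 8.63527086e-03 8.88707181e+01]
shift [-0.0081 -0.0007  0.1114] turn 0.0012
top [358.20115824 215.04921408]
side [282.1639648  131.07962264]
```

View pics/side1.png

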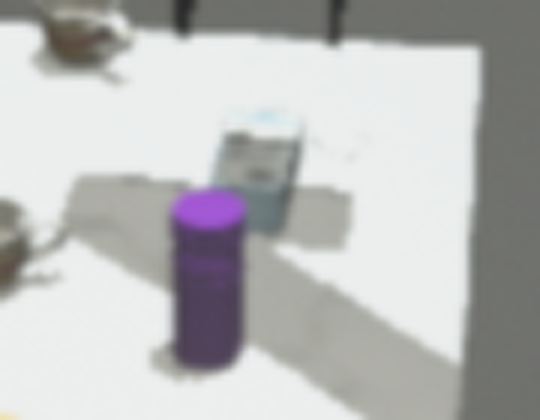

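The side crop shows the loose carton's top corners at about (228,110), (302,118), (288,200) and (215,185), clear of the purple jar. I'll cross-check its position with those corners.

Run:
```python
from h import *
for p in [(228,110),(302,118),(288,200),(215,185),(258,153)]:
    print(plane('side',np.array(p)/6+[240,130]-.4,.039)[:2])
print(plane('side',np.array([207,355])/6+[240,130]-.4,0)[:2])
```

```text
[ 0.50662996 -0.35038356]
[ 0.45642868 -0.34542042]
[ 0.45729148 -0.2418203 ]
[ 0.50547547 -0.25454827]
[ 0.4815594  -0.29721726]
[ 0.49609242 -0.12028202]
```

```bash
python3 -m crank '[{"x":-0.006,"y":-0.001,"z":0.05,"turn":0},{"x":-0.006,"y":-0.001,"z":0.09,"turn":0},{"x":-0.006,"y":-0.001,"z":0.112,"turn":0},{"x":-0.006,"y":-0.001,"z":0.112,"turn":0},{"x":-0.006,"y":-0.001,"z":0.112,"turn":0}]'
python3 -m crank '[{"x":0,"y":0,"z":0,"turn":0},{"x":0,"y":0,"z":0,"turn":0},{"x":0,"y":0,"z":0,"turn":0},{"x":0,"y":0,"z":0,"turn":0},{"x":0,"y":0,"z":0,"turn":0},{"x":0,"y":0,"z":0,"turn":0}]' 0.03 20
```

```text
time_s: 3.2
tool_pos: [0.4842, -0.3077, 0.0311]
tool_rot: [179.8, 0.1, 88.8]
force: [0.6, 0.5, -0.7]
grip_width: 0.0868
grasp_force: 0.0
time_s: 3.95
tool_pos: [0.4829, -0.3074, 0.0292]
tool_rot: [180.0, 0.0, 88.8]
force: [0.7, 0.6, 0.7]
grip_width: 0.0503
grasp_force: 20.0
```

```bash
python3 -m crank '[{"x":0,"y":0,"z":-0.05,"turn":0},{"x":0,"y":0,"z":-0.11,"turn":0},{"x":0,"y":0,"z":-0.16,"turn":0},{"x":0.03,"y":0,"z":-0.18,"turn":-0.02},{"x":0.09,"y":0.01,"z":-0.18,"turn":-0.06},{"x":0.15,"y":0.02,"z":-0.18,"turn":-0.1},{"x":0.21,"y":0.03,"z":-0.18,"turn":-0.15},{"x":0.27,"y":0.03,"z":-0.18,"turn":-0.2},{"x":0.33,"y":0.02,"z":-0.18,"turn":-0.24},{"x":0.38,"y":0.01,"z":-0.18,"turn":-0.24},{"x":0.42,"y":0.007,"z":-0.18,"turn":-0.24},{"x":0.438,"y":0.007,"z":-0.18,"turn":-0.24}]'
python3 - <<'E'
from h import *
t=np.load('pics/top1.npy');hsv=cv2.cvtColor(t,cv2.COLOR_RGB2HSV)
w=cv2.inRange(hsv,(0,0,110),(180,70,255))[203:228,209:249]
w[:, :]=cv2.inRange(hsv,(0,0,90),(180,80,255))[203:228,209:249]
n,l,st,ce=cv2.connectedComponentsWithStats(w)
for i in range(1,n):
  if st[i][4]>300:
    k=np.argwhere(l==i)[:,::-1]+[209,203];g=np.array([plane('top',p,.067)[:2] for p in k],np.float32)
    c=np.cov(g.T);e,v=np.linalg.eigh(c);print(st[i],g.mean(0),np.sqrt(12*e),np.rad2deg(np.arctan2(*v[::-1,1])),cv2.minAreaRect(g))
im=imaging.read_camera('side');np.save('pics/side2.npy',im);cv2.imwrite('pics/side2.png',cv2.resize(im[130:280,170:330,::-1],None,fx=5,fy=4,interpolation=cv2.INTER_CUBIC))
print(env.get_obs()['tool_pos'],env.get_obs()['grip_width'])
E
```

```text
time_s: 5.45
tool_pos: [0.4978, 0.1326, 0.2086]
tool_rot: [-179.9, -0.0, 102.7]
force: [0.3, 0.3, -0.9]
grip_width: 0.0509
grasp_force: 20.0
[  3   2  34  21 511] [0.48418197 0.13204159] [0.05629155 0.10935578] 101.68723407057968 ((0.4845746159553528, 0.13207148015499115), (0.0569818876683712, 0.11140796542167664), 12.706892013549805)
[0.49811842 0.13397411 0.20858669] 0.05102053353836546
```

View pics/side2.png

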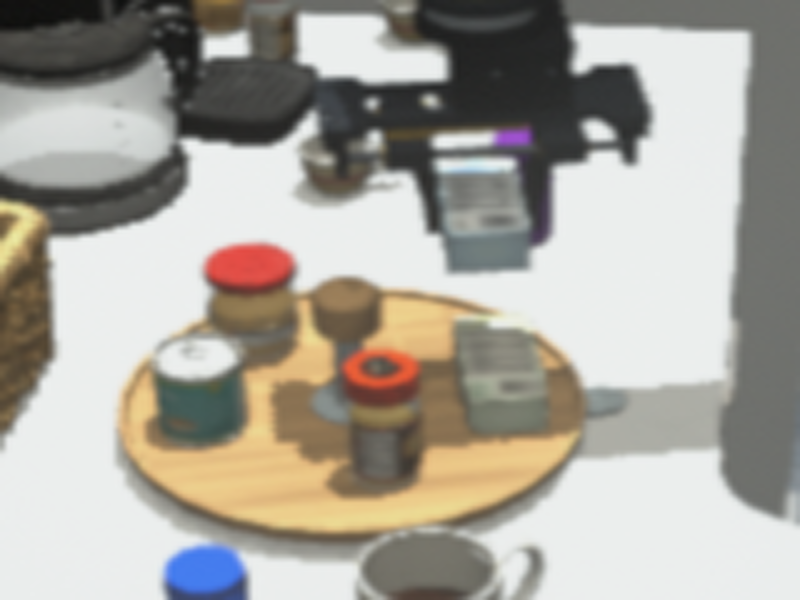

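The carton is held parallel to the pile carton. Its near bottom edge runs (450,270)–(530,268), and the pile's near bottom edge runs (475,432)–(548,428).

Run:
```python
from h import *
f=lambda p,z:plane('side',np.array(p)/[5,4]+[170,130]-.4,z)[:2]
T=np.array([.498,.1336]);u=np.array([np.cos(np.deg2rad(102.2)),np.sin(np.deg2rad(102.2))])
a=(f((450,270),.1786)+f((530,268),.1786))/2;print('held end',a,'centre offset along',(a-T)@u-.0495,'across',(a-T)@[u[1],-u[0]])
b=(f((475,432),.026)+f((548,428),.026))/2;print('pile centre',b-u*.0525)
go([.484,.132,.125],102.2)
```

```text
held end [0.48558684 0.17320721] centre offset along -0.008164070570380218 across -0.0037628324770739604
pile centre [0.48265348 0.12566775]
shift [ 0.0011 -0.0142  0.0836] turn 0.0105
```

```bash
python3 -m crank '[{"x":0.001,"y":-0.014,"z":0.0,"turn":0.01},{"x":0.001,"y":-0.014,"z":0.04,"turn":0.01},{"x":0.001,"y":-0.014,"z":0.075,"turn":0.01},{"x":0.001,"y":-0.014,"z":0.095,"turn":0.01},{"x":0.001,"y":-0.014,"z":0.095,"turn":0.01},{"x":0.001,"y":-0.014,"z":0.095,"turn":0.01},{"x":0.001,"y":-0.014,"z":0.095,"turn":0.01}]'
python3 -c "
from h import *
go([.484,.132,.098],102.2)"
```

```text
time_s: 6.38
tool_pos: [0.4856, 0.1281, 0.1154]
tool_rot: [179.9, -0.0, 101.9]
force: [0.2, 0.2, -0.6]
grip_width: 0.0509
grasp_force: 20.0
shift [ 0.0041 -0.0008  0.0174] turn -0.0047
```

```bash
python3 -m crank '[{"x":0.003,"y":-0.001,"z":0.005,"turn":0},{"x":0.003,"y":-0.001,"z":0.01,"turn":0},{"x":0.003,"y":-0.001,"z":0.014,"turn":0},{"x":0.003,"y":-0.001,"z":0.016,"turn":0},{"x":0.003,"y":-0.001,"z":0.016,"turn":0},{"x":0.003,"y":-0.001,"z":0.016,"turn":0}]'
python3 - <<'E'
from h import *
print([np.round(env.get_obs()[k],4) for k in('tool_pos','force')])
im=imaging.read_camera('side');cv2.imwrite('pics/side3.png',cv2.resize(im[150:280,190:320,::-1],(600,600),interpolation=cv2.INTER_CUBIC))
E
```

```text
time_s: 7.12
tool_pos: [0.4833, 0.1311, 0.0982]
tool_rot: [180.0, -0.0, 102.0]
force: [-0.2, -0.4, -0.4]
grip_width: 0.0508
grasp_force: 20.0
[array([0.4833, 0.1311, 0.0982]), array([-0.1963, -0.4208, -0.4352])]
```

View pics/side3.png

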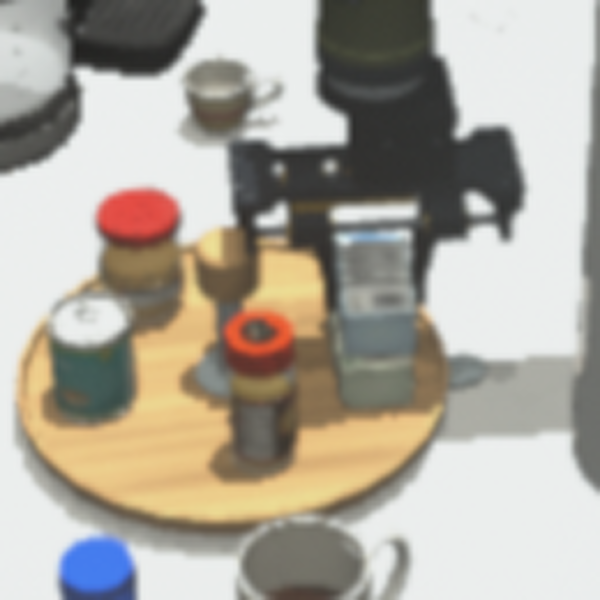

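The held carton (342–413 px) sits in line over the pile carton (335–412 px), almost touching. I'll lower it until it makes contact.

```bash
python3 -m crank '[{"x":0,"y":0,"z":0.001,"turn":0},{"x":0,"y":0,"z":0.0015,"turn":0},{"x":0,"y":0,"z":0.0015,"turn":0},{"x":0,"y":0,"z":0.0015,"turn":0}]'
```

```text
time_s: 7.68
tool_pos: [0.4832, 0.1311, 0.0966]
tool_rot: [180.0, -0.0, 102.0]
force: [0.1, -0.3, -0.4]
grip_width: 0.051
grasp_force: 20.0
```

```bash
python3 -m crank '[{"x":0,"y":0,"z":0.001,"turn":0},{"x":0,"y":0,"z":0.0015,"turn":0},{"x":0,"y":0,"z":0.0015,"turn":0},{"x":0,"y":0,"z":0.0015,"turn":0}]'
```

```text
time_s: 8.18
tool_pos: [0.4833, 0.1311, 0.0965]
tool_rot: [-180.0, -0.0, 102.0]
force: [-4.5, -1.7, 10.2]
grip_width: 0.0507
grasp_force: 20.0
```

```bash
python3 -m crank '[{"x":0,"y":0,"z":-0.001,"turn":0},{"x":0,"y":0,"z":-0.001,"turn":0}]'
python3 -m crank '[{"x":0,"y":0,"z":0,"turn":0},{"x":0,"y":0,"z":0,"turn":0},{"x":0,"y":0,"z":0,"turn":0},{"x":0,"y":0,"z":-0.015,"turn":0},{"x":0,"y":0,"z":-0.05,"turn":0},{"x":0,"y":0,"z":-0.1,"turn":0},{"x":0,"y":0,"z":-0.12,"turn":0},{"x":0,"y":0,"z":-0.12,"turn":0}]' 0.068
python3 - <<'E'
from h import *
im=imaging.read_camera('side');im2=imaging.read_camera('top');np.save('pics/top4.npy',im2);np.save('pics/side4.npy',im)
cv2.imwrite('pics/side4.png',np.hstack([cv2.resize(im[150:280,190:320,::-1],(400,400),interpolation=cv2.INTER_CUBIC),cv2.resize(im2[140:250,175:285,::-1],(400,400),interpolation=cv2.INTER_CUBIC)]))
E
```

```text
time_s: 8.43
tool_pos: [0.4834, 0.1311, 0.0965]
tool_rot: [180.0, -0.0, 102.0]
force: [-1.5, -0.1, 5.1]
grip_width: 0.0509
grasp_force: 20.0
time_s: 9.43
tool_pos: [0.4845, 0.1314, 0.2186]
tool_rot: [179.7, -0.1, 102.0]
force: [0.2, -0.6, -0.1]
grip_width: 0.0681
grasp_force: 0.0
```

View pics/side4.png

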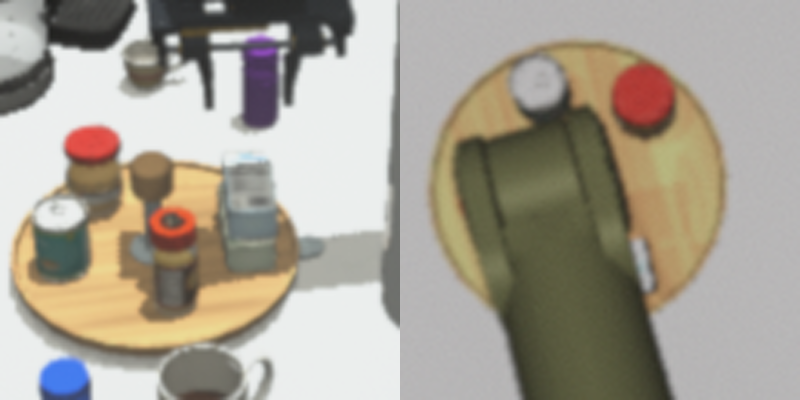

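The upper carton sits squarely on the pile and has been released. Next is the knob; I'll check joint 7 and measure the tab.

Run:
```python
from h import *
print(np.round(env.get_obs()['qpos'],1))
# tab, from side and top pics: points beyond rim with gradient
for n in('top','side'):
    a=np.load(f'pics/{n}0.npy').mean(2);
    pts=[]
    u,v=proj(n,[.413,.105,.01]);u,v=int(round(u)),int(round(v));print(n,u,v);print(a[v-7:v+8,u-9:u+10].astype(int))
go([.576,.1563,.2],102)
```

```text
[-42.3   0.4  24.3 106.8  -0.2  72.8  -5.9]
top 237 237
[[146 137 135 140 145 153 159 162 160 160 158 168 176 180 179 179 178 179
  179]
 [157 148 140 148 158 168 174 174 175 174 170 168 173 178 179 180 179 179
  179]
 [173 166 156 163 172 177 180 177 179 178 168 157 166 177 180 179 179 178
  178]
 [178 176 171 173 176 179 179 179 180 177 168 156 167 177 180 179 177 178
  180]
 [179 179 176 173 175 179 179 179 179 178 174 169 174 179 178 179 179 178
  178]
 [179 178 176 174 174 177 178 179 178 179 175 170 174 178 178 179 178 178
  178]
 [179 179 178 176 174 178 179 178 179 177 171 164 169 178 177 178 179 178
  178]
 [179 180 179 177 173 176 176 177 176 175 169 162 172 177 179 179 179 178
  178]
 [179 178 178 177 176 175 175 174 169 167 167 170 175 177 178 178 178 180
  178]
 [179 178 177 179 179 176 175 170 165 165 169 177 177 177 179 180 178 179
  178]
 [178 178 178 178 179 178 177 174 171 173 178 178 179 178 178 177 178 179
  177]
 [178 178 177 179 178 178 177 179 178 179 177 178 176 179 179 179 179 179
  177]
 [179 180 178 178 177 179 178 178 179 178 177 179 178 179 179 179 178 17
[... 742 characters left out ...]
37
  237]
 [192 178 165 204 228 235 236 236 236 236 236 235 234 236 237 237 237 237
  237]
 [194 180 163 194 219 233 237 236 236 236 235 232 228 234 237 237 237 237
  237]
 [192 180 167 193 218 233 236 236 235 235 232 226 226 234 237 237 237 237
  237]
 [187 178 171 192 212 229 232 229 225 221 214 209 223 234 237 237 237 237
  237]
 [185 181 179 188 191 205 207 196 180 168 166 191 228 236 237 237 237 237
  237]
 [189 186 183 181 158 153 156 159 163 160 180 211 232 237 237 237 237 237
  237]
 [192 187 182 185 176 173 181 194 212 213 225 232 236 237 237 237 237 237
  237]
 [191 190 190 203 222 227 228 230 233 233 235 237 237 237 237 237 237 237
  237]]
shift [0.0054 0.0964 0.0157] turn -0.0004
```

```bash
python3 - <<'E'
from h import *
C=np.array([.576,.1563])
for n,p in[('top',(235,234)),('top',(235.4,236)),('top',(235.8,237)),('top',(239,233)),('top',(239,236)),('top',(231,234)),('top',(232,236.5))]:
    q=plane(n,p,.0095)[:2]-C;print(p,q,np.linalg.norm(q),np.rad2deg(np.arctan2(q[1],q[0]))%360)
a=np.load('pics/side4.npy').astype(int);u,v=[int(round(x)) for x in proj('side',[.413,.105,.01])]
print(u,v);print(a[v-7:v+10,u-8:u+12].mean(2).astype(int))
E
python3 -m crank '[{"x":0.003,"y":0.05,"z":0,"turn":-0.05},{"x":0.005,"y":0.096,"z":0.016,"turn":-0.2},{"x":0.005,"y":0.096,"z":0.016,"turn":-0.38},{"x":0.005,"y":0.096,"z":0.016,"turn":-0.56},{"x":0.005,"y":0.096,"z":0.016,"turn":-0.7},{"x":0.005,"y":0.096,"z":0.016,"turn":-0.7},{"x":0.005,"y":0.096,"z":0.016,"turn":-0.7}]'
python3 - <<'E'
from h import *
go([.576,.1563,.1225],142)
E
```

```text
(235, 234) [-0.15401883 -0.04514403] 0.16049855136920435 196.33624134056006
(235.4, 236) [-0.16117781 -0.04679376] 0.1678330756293558 196.18927191364784
(235.8, 237) [-0.16473703 -0.04833794] 0.17168239979750544 196.35299805909008
(239, 233) [-0.1500818  -0.05946441] 0.1614328418004491 201.61413242927276
(239, 236) [-0.16087357 -0.05976272] 0.17161552357964155 200.37946569881953
(231, 234) [-0.1543607 -0.0307181] 0.15738751133344095 191.2549429364476
(232, 236.5) [-0.16326553 -0.03459479] 0.1668904808746332 191.96360780577268
292 228
[[172 222 235 237 237 237 237 237 236 237 237 236 236 236 236 236 236 236
  236 236]
 [144 199 230 236 236 237 236 237 236 236 236 237 236 236 236 236 236 236
  236 236]
 [120 171 223 235 236 236 236 236 236 237 236 236 236 236 236 236 236 236
  236 236]
 [109 151 205 231 236 236 236 236 236 236 236 236 236 236 236 236 235 235
  235 235]
 [109 140 194 229 233 231 230 231 234 235 235 235 235 232 228 229 226 225
  225 224]
 [109 127 173 213 217 206 203 209 219 222 224 225 224 216 200 203 190 187
  188 186]
 [108 113 140 166 167 159 157 161 167 171 178 185 
[... 367 characters left out ...]
70 170]
 [107 108 116 122 132 136 133 125 122 126 143 161 169 170 170 170 170 170
  170 171]
 [110 109 114 113 118 124 124 127 132 142 159 168 170 169 169 169 169 169
  170 170]
 [112 111 119 127 133 140 145 156 161 164 168 169 169 169 169 169 169 170
  169 170]
 [115 119 131 150 160 163 165 168 170 170 170 169 169 168 169 169 169 168
  168 168]
 [125 136 138 156 167 169 170 170 170 170 170 169 169 169 169 169 169 168
  168 167]
 [146 162 149 160 169 170 170 170 170 170 170 170 169 169 169 169 170 169
  168 168]]
time_s: 10.4
tool_pos: [0.5756, 0.1557, 0.1992]
tool_rot: [-179.9, -0.0, 141.9]
force: [1.0, -0.3, -0.3]
grip_width: 0.0682
grasp_force: 0.0
shift [0.     0.0008 0.0767] turn -0.001
```

```bash
python3 -m crank '[{"x":0,"y":0.001,"z":0.04,"turn":0},{"x":0,"y":0.001,"z":0.07,"turn":0},{"x":0,"y":0.001,"z":0.077,"turn":0},{"x":0,"y":0.001,"z":0.077,"turn":0}]'
python3 -m crank '[{"x":0,"y":0,"z":0,"turn":0},{"x":0,"y":0,"z":0,"turn":0},{"x":0,"y":0,"z":0,"turn":0},{"x":0,"y":0,"z":0,"turn":0},{"x":0,"y":0,"z":0,"turn":0}]' 0.03 25
```

```text
time_s: 10.9
tool_pos: [0.5768, 0.1567, 0.1233]
tool_rot: [-180.0, 0.0, 142.0]
force: [0.2, -0.3, 0.6]
grip_width: 0.0682
grasp_force: 0.0
time_s: 11.52
tool_pos: [0.5786, 0.1588, 0.124]
tool_rot: [179.7, 0.1, 142.1]
force: [5.0, 3.7, -2.6]
grip_width: 0.0431
grasp_force: 25.0
```

```bash
python3 -m crank '[{"x":0,"y":0.002,"z":0,"turn":0},{"x":0,"y":0.003,"z":0,"turn":0.03},{"x":0,"y":0.003,"z":0,"turn":0.09},{"x":0,"y":0.003,"z":0,"turn":0.18},{"x":0,"y":0.003,"z":0,"turn":0.29},{"x":0,"y":0.003,"z":0,"turn":0.41},{"x":0,"y":0.003,"z":0,"turn":0.53},{"x":0,"y":0.003,"z":0,"turn":0.65},{"x":0,"y":0.003,"z":0,"turn":0.76},{"x":0,"y":0.003,"z":0,"turn":0.85},{"x":0,"y":0.003,"z":0,"turn":0.91},{"x":0,"y":0.003,"z":0,"turn":0.93}]'
```

```text
time_s: 13.02
tool_pos: [0.5784, 0.1587, 0.1239]
tool_rot: [-180.0, 0.0, 88.7]
force: [-2.2, -0.4, 5.7]
grip_width: 0.0428
grasp_force: 25.0
```

```bash
python3 -m crank '[{"x":0,"y":0,"z":0,"turn":0.03},{"x":0,"y":0,"z":0,"turn":0.1},{"x":0,"y":0,"z":0,"turn":0.21},{"x":0,"y":0,"z":0,"turn":0.34},{"x":0,"y":0,"z":0,"turn":0.48},{"x":0,"y":0,"z":0,"turn":0.62},{"x":0,"y":0,"z":0,"turn":0.76},{"x":0,"y":0,"z":0,"turn":0.89},{"x":0,"y":0,"z":0,"turn":1.0},{"x":0,"y":0,"z":0,"turn":1.07},{"x":0,"y":0,"z":0,"turn":1.1},{"x":0,"y":0,"z":0,"turn":1.1}]'
python3 - <<'E'
from h import *
C=np.array([.5775,.1575])
for n in('top','side'):
    im=imaging.read_camera(n);np.save(f'pics/{n}5.npy',im);hs=cv2.cvtColor(im,cv2.COLOR_RGB2HSV)
    m=cv2.inRange(hs,(0,150,50),(8,255,255))|cv2.inRange(hs,(170,150,50),(180,255,255))
    k,l,st,ce=cv2.connectedComponentsWithStats(m)
    for i in range(1,k):
        if st[i][4]>20:
            q=plane(n,ce[i],.111)[:2]-C;print(n,st[i],q,np.linalg.norm(q),np.rad2deg(np.arctan2(q[1],q[0]))%360)
    if n=='side':a=cv2.resize(im[150:280,190:320,::-1],(400,400),interpolation=cv2.INTER_CUBIC)
    else:b=cv2.resize(im[140:250,175:285,::-1],(400,400),interpolation=cv2.INTER_CUBIC)
cv2.imwrite('pics/v5.png',np.hstack([a,b]))
E
```

```text
time_s: 14.52
tool_pos: [0.578, 0.1589, 0.1239]
tool_rot: [-180.0, 0.1, 25.7]
force: [-3.0, 1.0, 8.2]
grip_width: 0.0429
grasp_force: 25.0
top [393 127  15  12 153] [ 0.21132931 -0.62768578] 0.6623062083538802 288.6073549841499
top [227 206  14  17 193] [-0.09274706 -0.04235188] 0.1019593047192874 204.5432655775356
side [207 117  12   8  68] [ 0.20914288 -0.58003526] 0.6165887144541915 289.8277444807002
side [206 200  11   7  38] [ 0.09498215 -0.0183294 ] 0.09673456104484379 349.0774779742327
side [262 201  16   8 108] [-0.0925335 -0.0360669] 0.09931399714913218 201.29440450899307
```

View pics/v5.png

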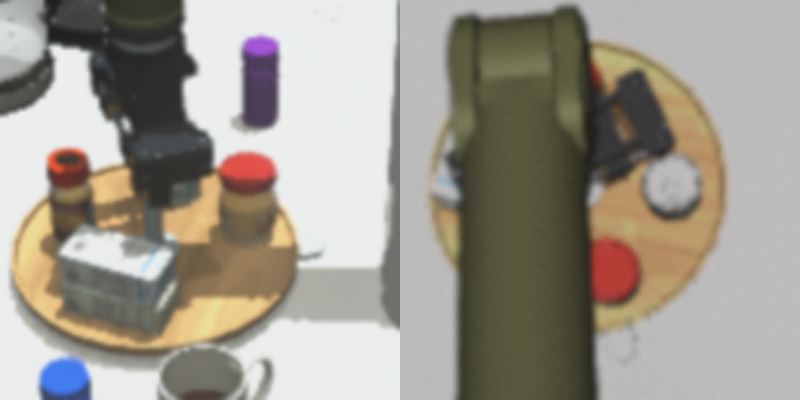

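Honey jar is at (612,272) in the top half, partly hidden by the arm, and just short of the tab at (622,345). I'll compute the remaining turn.

Run:
```python
from h import *
ang=lambda q:np.rad2deg(np.arctan2(q[1],q[0]))%360
im=np.load('pics/top5.npy');hs=cv2.cvtColor(im,cv2.COLOR_RGB2HSV)
m=cv2.inRange(hs,(0,120,50),(8,255,255))|cv2.inRange(hs,(170,120,50),(180,255,255));m[:195]=0;m[:,:220]=0;m[:,260:]=0
c=max(cv2.findContours(m,0,1)[0],key=cv2.contourArea)[:,0]
c=np.array([p for p in c if p[0]>228])
g=np.array([plane('top',p,.111)[:2] for p in c]);q=np.linalg.lstsq(np.c_[2*g,np.ones(len(g))],(g**2).sum(1),rcond=None)[0]
ctr=q[:2];print('circle',ctr,np.sqrt(q[2]+ctr@ctr))
s=np.array([.5775-.0925,.1575-.0361])
t=(plane('top',(235.4,236),.0095)[:2])
# tab in side view 4: edges around rows 227..233 shaded; tip ~ col 294.5
ts=plane('side',(290.5,230.5),.0095)[:2];print('tab top/side',t,ts)
for C in([.576,.1563],[.5775,.1575],[.578,.1588]):
    print(C,'honey',ang(ctr-C),ang(s-C),'tab',ang(t-C),ang(ts-C))
```

```text
circle [0.48334758 0.11829946] 0.028141586537802063
tab top/side [0.41482219 0.10950624] [0.41733517 0.11896793]
[0.576, 0.1563] honey 202.30053643442696 200.98264215573667 tab 196.18927191364784 193.2402364919597
[0.5775, 0.1575] honey 202.60449692533427 201.31922336169532 tab 196.4372917632172 193.52702165712336
[0.578, 0.1588] honey 203.16545257817472 201.9075519724 tab 196.80884004497983 193.92403998651145
```

```bash
python3 -m crank '[{"x":0,"y":0,"z":0,"turn":0.03},{"x":0,"y":0,"z":0,"turn":0.08},{"x":0,"y":0,"z":0,"turn":0.11},{"x":0,"y":0,"z":0,"turn":0.115},{"x":0,"y":0,"z":0,"turn":0.115},{"x":0,"y":0,"z":0,"turn":0.115},{"x":0,"y":0,"z":0,"turn":0.115},{"x":0,"y":0,"z":0,"turn":0.115}]'
python3 - <<'E'
from h import *
o=env.get_obs();print(o['wrist_torque'],np.round(o['joint_velocities'],2))
a=imaging.read_camera('side')[150:280,190:320,::-1];b=imaging.read_camera('top')[140:250,175:285,::-1]
cv2.imwrite('pics/v6.png',np.hstack([cv2.resize(x,(400,400),interpolation=cv2.INTER_CUBIC) for x in(a,b)]))
E
```

```text
time_s: 15.62
tool_pos: [0.5781, 0.1589, 0.1239]
tool_rot: [-180.0, 0.1, 19.1]
force: [-2.3, -0.2, 7.0]
grip_width: 0.043
grasp_force: 25.0
[-0.52469299  0.64039747  0.0178477 ] [-0.04  0.09 -0.03  0.03  0.21  0.02 -0.09]
```

View pics/v6.png

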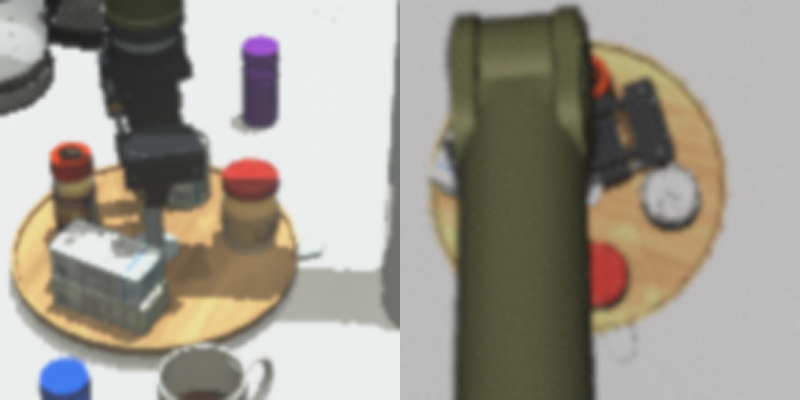

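The honey jar (600,274) now lies on the line from the axis (578,185) to the tab (621,345). The stack is intact, everything is standing and the knob is still gripped.

```bash
python3 -c "
from h import *
print(env.sign_off())"
```

```text
the job is handed in; nothing more can be done
None
```

I handed the job in at about 15.7 s. The worktop carton lies squarely on the pile carton, the honey jar stands behind the front tab to within a degree or two by my camera estimate, and the gripper still holds the knob.

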